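# Set the bearing adjuster of the wire feeder's gear case

### The arm

A 6-joint arm with a two-finger parallel gripper is mounted at the origin on a cart in front of the work surface, level with it; the furniture and walls round the work are solid. World frame = base frame: x ahead of the robot, y to its left, z up, the work surface at z = 0. Lengths are in m, angles in rad, forces in N, time in s.
With the tool pointing down it reaches from about 0.3 to 0.95 m from the base axis. Payload 3.1 kg.
Tool frame: the origin (TCP) lies between the finger pads, 19 mm behind the fingertips; this is the grasp point; z points along the fingers, y is the line along which they close (so a half turn about z gives the same grasp; the last joint's range is limited). The gripper opens to 85 mm and grips with 20 to 120 N. Pads are 22 mm wide; open, the fingers measure 114 mm over their backs; the gripper's body (76 mm by 85 mm) begins 54 mm behind the grasp point. The pads swing forward as they close: fully open they stand 13 mm farther back than shut.
Start: joints at [-1.345, 0.308, 1.634, -0, 1.2, -0.07], TCP at [0.182, -0.598, 0.25] pointing down, gripper open.
Joint ranges: [-3.06, 3.06], [-0.79, 1.96], [0.05, 2.63], [-1.19, 4.34], [0.05, 2.64], [-2.94, 2.94]. Speed limits (rad/s): [2.79, 2.79, 3.14, 3.14, 3.14, 3.14].

### API

Orientations are given as a rotation vector (axis times angle).
In Python, from station import env gives the robot as it stands.
- The arm moves only by the tool move_arm, never from a script. Its argument "series" is a list of rows, each an object with "translation": the shift along the tool's x, y, z scaled (see below), a list of three; "twist": the turn, a rotation vector about the tool's x, y, z scaled (see below), a list of three; "grip": the opening, from -1 (shut) to 1 (fully open). A call has 1 to 5 rows; each row shifts and turns the commanded pose from where the row before left it, along the tool's axes as they then stand; what a row does not reach is not made up. The controller multiplies each number of a shift by 150 mm and each number of a turn by 0.5 rad. A row lasts 1/12 s, in which the tool goes at most 41.7 mm and 7.16 degrees, less where a joint would pass 70% of its speed; a pose out of reach is approached as far as the arm can. A call with a number of a shift or a turn outside -1 to 1 is refused whole. A call with a gripper value outside its range is refused whole. The fingers move at their own pace and stop on an object; the grip force is fixed at half the most. Time passes only in rows, so rows that do not move let the fingers close. It gives the time, the measured TCP pose, the force, the opening and the grip force at its end, in the units of the state.
- env.observe(): the state, without advancing time (a new reading comes with each control period).
- env.grab_frame(name): name is "scene" or "top" or "wrist"; returns a dict with "img" (400x640x3 uint8, red, green, blue), "K" (3x3 intrinsics, pixels), "k1" (the pictures are not rectified: a ray, as slopes to the right and down, at radius r is drawn at 1 + k1 r^2 times it, then the intrinsics apply), "rvec" (rotation vector, rad) and "tvec" (3), from world to camera coordinates, as OpenCV has them; the wrist camera has in their place "hand_eye" (4x4, takes a point from camera to tool coordinates, whose origin is the TCP and whose axes are the flange's). Camera axes: x right, y down, z forward; pixel columns grow to the right and rows downward; lengths in m; the calibration is good to about 2 mm. A picture is of the moment at which its call begins: read the wrist's pose just before it. There is no depth.
- env.close_job(): hands the job in; it is judged then, once.
Trained networks look in the newest picture that a camera, given by its name, has taken for a name from the list of things; names that differ only in an ending like _2 or _b are one class to them, and where a whole thing is asked for, a point or a joint stands for the part that bears it (a point fixed in the world has none). Each returns a list of dicts, best first, with "score" (0 to 1); they miss things now and then, are a little off and sometimes report something else, mostly with a low value. They report only what shows in the picture. A call takes as long as a camera call.
- env.search_frame(query, camera): "extent" ([left, top, right, bottom] in pixels, round what is visible of it).
- env.cut_out(query, camera): "region" (400x640 bool, what is visible of it) and "extent" ([left, top, right, bottom] in pixels, round what is visible of it).
The state is a dict: "time_s": time; "joints": joint angles; "qvel": joint speeds; "joint_efforts": joint torques, N m; "ee_pos": TCP position; "tcp_rot": TCP orientation; "wrist_force": force on the tool from outside, world axes, zero at the start; "moment": the same for the moment, N m; "width": finger opening in m; "grip_force": force on a finger pad.
Only numpy, scipy, OpenCV 4.12 (cv2) and the standard library are available. Lean on these libraries where they do the work, as an engineer would, in place of code of your own. Each camera call takes 0.05 s, during which the arm holds its last target. There are 200 camera calls.

### The job

Lower the loose cover plate over the two locating pins of the gear case, without dropping it, until it lies flush. Then screw its brass adjuster cap clockwise until it bottoms out, back it off a quarter turn for running clearance, and finish with the gripper still holding the cap at that setting, so that I can nip up the lock screw. Leave the other things on the bench where they are.

Things in the scene. Friction and masses are not known exactly. Their poses are not given: they have to be found in the camera images.
- gear_case: Gear case of a wire feeder, fixed to the bench: dark blue casting 112 mm long (x), 72 mm wide (y), on a steel foot plate 150x96x10 mm; a 32 mm motor sticks out 45 mm on its +y side, below the top face. The open top shows a brass gear. Origin: centre of the underside, on the bench. The flat top face is 56 mm above the bench.
- case_top (a point): Centre of the gear case's top face (56 mm above the bench); axes as the gear case. The fitted cover's origin comes to this point.
- pin_a (a point): Tip of the locating pin at x = +44 mm, y = 0 of the gear case: steel, 8 mm in diameter, standing 16 mm above the top face, the last 5 mm tapered.
- pin_b (a point): Tip of the other locating pin, the same, at x = -44 mm, y = 0 of the gear case.
- cover: Loose aluminium cover plate 112 mm (x) by 72 (y) by 10, 0.4 to 0.7 kg with its cap, lying right way up. Origin: centre of its underside. Its boss, 48 (x) by 40 mm (y), 10 to 32 mm above the underside, is the best grip (across y; the cap passes between the fingers). Two 9.5 mm through-holes. Fits either way round. Lock screw on the boss's -x face. May rise or turn a little as the cap is turned.
- boss_grip (a point): Point on the cover's middle axis 32 mm above its underside, at the top of the boss: a good TCP position to grip the boss.
- hole_a (a point): Mouth of the hole at x = +44 mm on the cover's underside.
- hole_b (a point): Mouth of the hole at x = -44 mm on the cover's underside.
- adjuster_cap: Brass knurled cap, 36 mm in diameter, 24 mm high, on a threaded neck of the cover's boss, axis upright. Origin: centre of its underside, 33.5 mm above the cover's underside when bottomed out. Grip it with the TCP about 20 mm above its underside. A black line on its top runs from centre to rim. Right-hand thread, 2 mm a turn, drag about 0.05 N m; hard stop at the bottom.
- cap_top (a point): Centre of the cap's top face.
- cap_turn (a joint): Turn of the cap in rad: 0 = bottomed out (the black line then points along the cover's -x, to the lock screw), growing as it is unscrewed (anticlockwise seen from above); a quarter turn is 1.571. It starts 2.0 to 3.9 rad up and goes to 7.
- hex_key: Bystander: bright hex key 89x30x9 mm, lying. Origin at its underside.
- guide_nozzle: Bystander: grey wire-guide nozzle 60x10x10 mm, lying. Origin at its underside.
- head_barrel: Bystander: grey stepped metal barrel 120x21x21 mm, lying. Origin at its underside.
- temp_meter: Bystander: yellow hand meter 118x66x30 mm, lying. Origin at its underside.
- air_fitting: Bystander: small white Y-shaped air fitting with blue rings, 47x36x13 mm, lying. Origin at its underside.

How it is judged:
On the way, in this order (a step that is already met when the one before it is completed fails the run):
1. the cover lies flush on the case, over both pins (z of cover in the frame of case_top between -0.002 and 0.002 m and horizontal distance between cover and case_top below 0.003 m and angle between the x axis of cover and the x axis of gear_case, either way round below 0.05 rad and angle between cover's own z axis and vertical below 0.04 rad), for 0.2 s.
2. the cap is bottomed out, the cover flush (all of step 1 and value of joint cap_turn below 0.08 rad), for 0.1 s.
At the end, for the whole second after the job is handed in: The cover lies flush on the gear case over both pins (within 2 mm in height, 3 mm sideways, 0.05 rad), its cap, after having been bottomed out (under 0.08 rad), stands still a quarter turn back (1.571 rad, within 0.24 rad), and the fingers still hold the cap (over 5 N) (all of step 1 and value of joint cap_turn between 1.33 and 1.81 rad and not (velocity of joint cap_turn above 0.1 rad/s) and velocity of joint cap_turn above -0.1 rad/s and contact force between the fingers and adjuster_cap above 5 N); the arm keeps its last pose, push and grip.
It fails at once if the cover is dropped (falls or slides faster than 0.35 m/s with nothing in the fingers) (linear speed of cover above 0.35 m/s and contact force between the fingers and cover below 0.3 N).
It fails at once if one of the bystanders is moved by more than 3 cm (distance of any of hex_key, guide_nozzle, head_barrel, temp_meter, air_fitting from where it was at the start of the episode above 0.03 m).
It also fails if it takes over 72 s, if anything falls off the work surface, if the arm or the gripper's body presses on something with over 40 N, if the wrist force passes 120 N, or if a joint passes its speed limit or range.

## Working session

There is one attempt and no reset: what is moved stays moved. The work goes in short steps, Python scripts to look and compute and a tool call to move; the robot and the scene stay as the last step left them, time stands still between calls to the robot, and variables do not carry over. Pictures are saved under pics/ and viewed, at most 10 in all, crops included, and the job is handed in when it is done.

Besides the shell and the picture viewer there is one more tool, called after "Call:" as name(argument=value, ...), one argument or row to a line, values as JSON. move_arm: Moves the arm, as the interface text tells. Shifts and turns lie within -1 to 1; 1 stands for 150 mm of shift or 0.5 rad of turn. Its arguments: {"type":"object","properties":{"series":{"type":"array","items":{"type":"object","properties":{"translation":{"type":"array","items":{"type":"number"}},"twist":{"type":"array","items":{"type":"number"}},"grip":{"type":"number"}}}}},"required":["series"]}

```bash
ls; mkdir -p pics
python3 - <<'E'
from station import env
import cv2
s=env.observe();print(s)
for c in ["scene","top"]:
    f=env.grab_frame(c);cv2.imwrite(f"pics/{c}0.png",f["img"][:,:,::-1])
    print(c,f["K"],f["k1"],f["rvec"],f["tvec"])
    for q in ["gear_case","cover","adjuster_cap","pin_a","hole_a","hex_key","guide_nozzle","head_barrel","temp_meter","air_fitting"]:
        r=env.search_frame(q,c);print(q,[( [int(v) for v in d["extent"]],round(d["score"],2)) for d in r[:3]])
E
```

```text
pics
{'time_s': 0.0, 'joints': array([-1.34470201e+00,  3.08986235e-01,  1.63521639e+00, -1.64303646e-05,
        1.19969434e+00, -6.97225890e-02]), 'qvel': array([ 0.00084222,  0.00071295,  0.00097799, -0.00010268,  0.0005329 ,
       -0.00114048]), 'joint_efforts': array([ 7.43778696e-05, -4.15252519e+01, -2.76666212e+01, -1.29226014e-04,
        1.00717289e-02,  4.07653602e-06]), 'ee_pos': array([ 0.18197907, -0.59709326,  0.24874451]), 'tcp_rot': array([-3.10501868e+00, -4.62646613e-01,  3.06457107e-04]), 'wrist_force': array([-0.51620783,  0.3743953 , -1.19018161]), 'moment': array([ 0.03096646,  0.02983254, -0.0291212 ]), 'grip_force': 0.0, 'width': 0.08521345406729379}
scene [[441.58646779   0.         315.89778808]
 [  0.         441.58646779 202.67055454]
 [  0.           0.           1.        ]] 0.0415115545450325 [ 2.34377707 -0.51668126  0.19810001] [-0.46152882  0.31210091  0.89568147]
gear_case [([315, 260, 385, 334], 0.73)]
cover [([255, 206, 299, 244], 0.69)]
adjuster_cap [([270, 207, 285, 223], 0.48), ([254, 258, 292, 277], 0.21)]
pin_a [([314, 263, 388, 335], 0.7),
[... 361 characters left out ...]
.         315.88554287]
 [  0.         454.61973431 198.14237128]
 [  0.           0.           1.        ]] -0.11927614848211802 [ 2.14791696 -2.14422554  0.1158945 ] [0.11900554 0.55985299 1.24631859]
gear_case [([371, 174, 422, 233], 0.65), ([293, 221, 310, 232], 0.45), ([285, 207, 320, 249], 0.35)]
cover [([369, 173, 422, 231], 0.63), ([286, 206, 321, 248], 0.56)]
adjuster_cap [([296, 221, 307, 233], 0.53)]
pin_a [([371, 172, 420, 234], 0.56)]
hole_a [([283, 206, 318, 245], 0.8)]
hex_key [([335, 232, 348, 261], 0.5)]
guide_nozzle []
head_barrel [([369, 174, 422, 231], 0.58), ([262, 150, 288, 187], 0.49)]
temp_meter [([200, 196, 235, 239], 0.78)]
air_fitting [([394, 134, 407, 147], 0.55)]
```

```bash
cat > h.py <<'E'
import numpy as np,cv2
from scipy.spatial.transform import Rotation as R
from station import env
def cam(f,st=None):
    """returns Rwc, origin in world"""
    if "hand_eye" in f:
        H=np.array(f["hand_eye"]);Rt=R.from_rotvec(st["tcp_rot"]).as_matrix()
        return Rt@H[:3,:3], Rt@H[:3,3]+st["ee_pos"]
    M=R.from_rotvec(np.ravel(f["rvec"])).as_matrix();return M.T,-M.T@np.ravel(f["tvec"])
def pix2w(f,uv,z,st=None):
    K=np.array(f["K"]);Rw,o=cam(f,st)
    d=(np.array(uv,float)-K[:2,2])/[K[0,0],K[1,1]]
    p=d.copy()
    for _ in range(20): p=d/(1+f["k1"]*(p@p))
    r=Rw@np.r_[p,1]; return o+r*(z-o[2])/r[2]
def w2pix(f,P,st=None):
    K=np.array(f["K"]);Rw,o=cam(f,st);c=Rw.T@(np.array(P,float)-o);p=c[:2]/c[2];p=p*(1+f["k1"]*(p@p))
    return p*[K[0,0],K[1,1]]+K[:2,2]
def crop(f,b,k,name):
    x0,y0,x1,y1=b;cv2.imwrite("pics/"+name,cv2.resize(f["img"][y0:y1,x0:x1,::-1],None,fx=k,fy=k,interpolation=cv2.INTER_CUBIC))
E
python3 - <<'E'
from h import *
f=env.grab_frame("top");g=env.grab_frame("scene")
for n,uv,z in [("cover mid",(302.5,227),.005),("cap",(301.5,227),.06),("case",(396,203),.03),("hex",(341,246),0),("meter",(217,218),.02),("barrel",(275,168),.01),("fit",(400,140),0)]: print(n,pix2w(f,uv,z).round(3))
for n,uv,z in [("cover",(277,228),.005),("cap",(277.5,215),.05),("noz",(316,251),0),("case",(350,297),.03)]: print(n,pix2w(g,uv,z).round(3))
a=cv2.resize(f["img"][120:270,190:450],None,fx=3,fy=3,interpolation=2)[:,:,::-1]
cv2.imwrite("pics/a.png",a)
crop(g,(220,130,450,345),2.7,"b.png")
E
```

```text
cover mid [0.48  0.159 0.005]
cap [0.477 0.159 0.06 ]
case [ 0.547 -0.107  0.03 ]
hex [0.426 0.048 0.   ]
meter [0.504 0.404 0.02 ]
barrel [0.652 0.24  0.01 ]
fit [ 0.738 -0.128  0.   ]
cover [0.469 0.15  0.005]
cap [0.475 0.152 0.05 ]
noz [0.53  0.047 0.   ]
case [ 0.536 -0.116  0.03 ]
```

View pics/a.png

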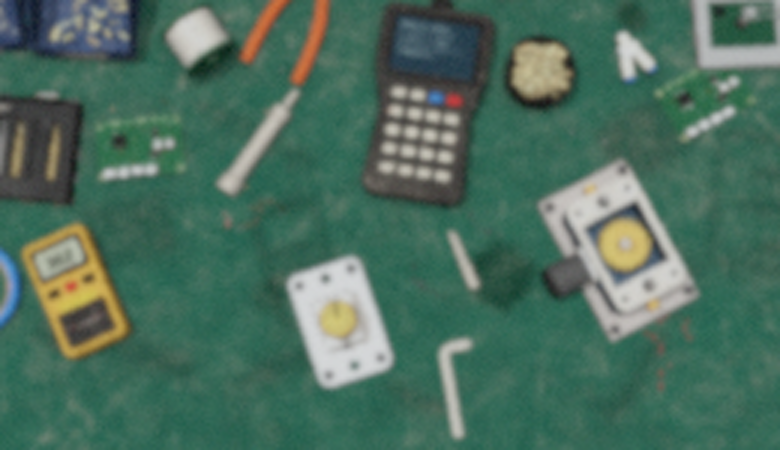

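View pics/b.png

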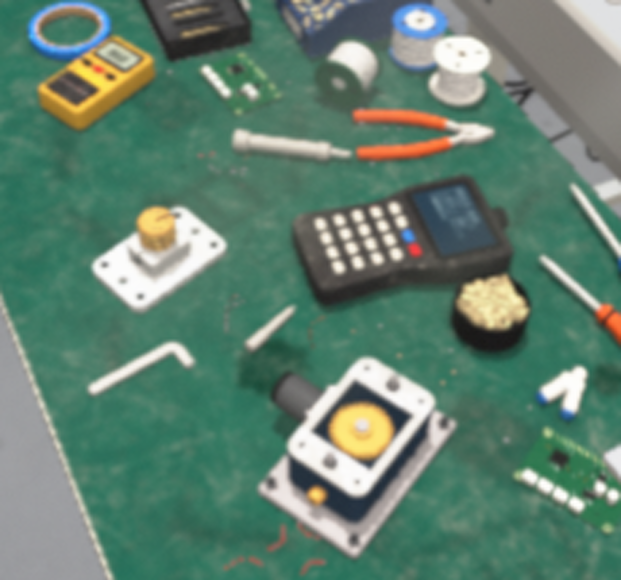

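Top view: the cover is at about (302,227), and the case at (399,202) has its motor to the left. In the scene view the cap's black line is visible, and nothing blocks the path. I'll go to the case first, then the cover.

```bash
cat >> h.py <<'E'
def plan(p,yaw=None,n=None):
    s=env.observe();Rt=R.from_rotvec(s["tcp_rot"]).as_matrix()
    d=Rt.T@(np.array(p)-s["ee_pos"])/.15
    T=Rt if yaw is None else np.array([[np.cos(yaw),np.sin(yaw),0],[np.sin(yaw),-np.cos(yaw),0],[0,0,-1.]])
    w=R.from_matrix(Rt.T@T).as_rotvec()/.5
    n=n or int(np.ceil(max(np.linalg.norm(d)/.27,np.linalg.norm(w)/.245)))
    print("t",s["time_s"],"pos",s["ee_pos"].round(4),"q6",s["joints"][5].round(2),"rows",n,"per row",(d/n).round(4),(w/n).round(4),"total",d.round(4),w.round(4))
E
python3 - <<'E'
from h import *
f=env.grab_frame("wrist");print(np.array(f["hand_eye"]).round(4),f["K"][0],f["k1"])
plan([.45,-.16,.32])
E
```

```text
[[-4.000e-04 -9.446e-01 -3.281e-01  8.480e-02]
 [ 1.000e+00 -1.000e-03  1.400e-03  6.000e-04]
 [-1.600e-03 -3.281e-01  9.446e-01 -1.248e-01]
 [ 0.000e+00  0.000e+00  0.000e+00  1.000e+00]] [309.31975516   0.         321.5458996 ] -0.02461692112785514
t 1.25 pos [ 0.1821 -0.5979  0.25  ] q6 -0.07 rows 13 per row [ 0.1968 -0.1748 -0.0359] [0. 0. 0.] total [ 2.559  -2.272  -0.4669] [0. 0. 0.]
```

Call:
move_arm(
  series=[
    {"translation": [0.2,-0.175,-0.036],"twist": [0,0,0],"grip": 1},
    {"translation": [0.2,-0.175,-0.036],"twist": [0,0,0],"grip": 1},
    {"translation": [0.2,-0.175,-0.036],"twist": [0,0,0],"grip": 1},
    {"translation": [0.2,-0.175,-0.036],"twist": [0,0,0],"grip": 1},
    {"translation": [0.2,-0.175,-0.036],"twist": [0,0,0],"grip": 1},
  ],
)

```text
time_s: 1.67
ee_pos: [0.288, -0.427, 0.2772]
tcp_rot: [3.107, 0.462, 0.0]
wrist_force: [0.8, -0.7, 0.8]
width: 0.0851
grip_force: 0.0
```

Call:
move_arm(
  series=[
    {"translation": [0.2,-0.175,-0.036],"twist": [0,0,0],"grip": 1},
    {"translation": [0.2,-0.175,-0.036],"twist": [0,0,0],"grip": 1},
    {"translation": [0.2,-0.175,-0.036],"twist": [0,0,0],"grip": 1},
    {"translation": [0.2,-0.175,-0.036],"twist": [0,0,0],"grip": 1},
    {"translation": [0.2,-0.175,-0.036],"twist": [0,0,0],"grip": 1},
  ],
)

```text
time_s: 2.08
ee_pos: [0.3933, -0.2576, 0.3046]
tcp_rot: [3.107, 0.462, 0.001]
wrist_force: [0.5, 0.4, -0.7]
width: 0.0853
grip_force: 0.0
```

Call:
move_arm(
  series=[
    {"translation": [0.2,-0.175,-0.036],"twist": [0,0,0],"grip": 1},
    {"translation": [0.2,-0.175,-0.036],"twist": [0,0,0],"grip": 1},
    {"translation": [0.2,-0.175,-0.036],"twist": [0,0,0],"grip": 1},
    {"translation": [0,0,0],"twist": [0,0,0],"grip": 1},
  ],
)

```text
time_s: 2.42
ee_pos: [0.4593, -0.1523, 0.3219]
tcp_rot: [-3.104, -0.473, -0.009]
wrist_force: [-0.5, -0.9, 0.2]
width: 0.085
grip_force: 0.0
```

Run:
```python
from h import *
s=env.observe();f=env.grab_frame("wrist");np.save("case.npy",dict(f=f,s=s),allow_pickle=True)
print(s["time_s"],s["ee_pos"])
for q in ["gear_case","pin_a"]:
    for d in env.search_frame(q,"wrist")[:3]: print(q,d["extent"],d["score"])
u=w2pix(f,[.545,-.11,.056],s);print(u)
x,y=[int(v) for v in u];x=min(max(x,130),510);y=min(max(y,100),300)
print(x,y);crop(f,(x-130,y-100,x+130,y+100),3,"case.png")
```

```text
2.4167 [ 0.45927136 -0.15232253  0.32189441]
gear_case [62.7, 30.8, 139.7, 119.1] 0.64
gear_case [244.1, 15.7, 354.8, 144.8] 0.58
gear_case [66.4, 55.9, 105.6, 91.7] 0.17
pin_a [244.2, 15.3, 356.4, 146.1] 0.85
pin_a [64.3, 28.0, 141.2, 120.2] 0.2
[308.24593992  86.59810114]
308 100
```

View pics/case.png

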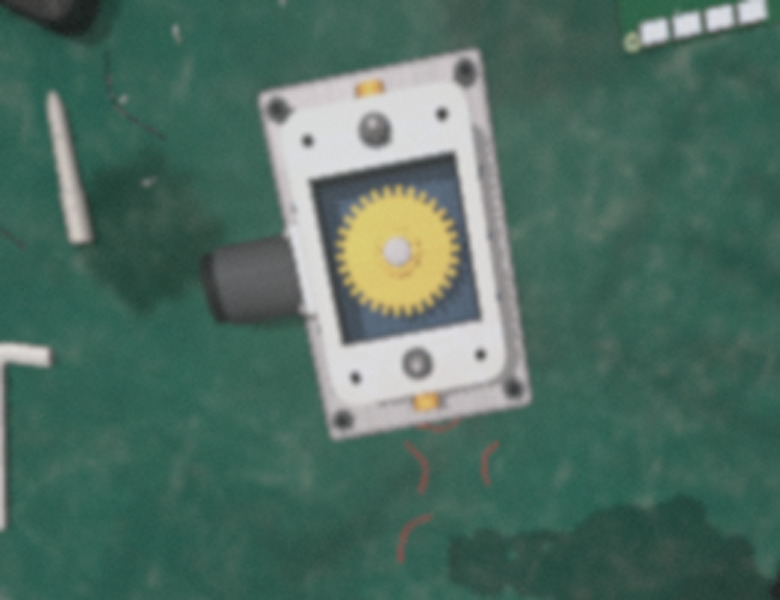

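Case crop: pins at about (375,129) and (417,363), i.e. full-frame (303,43) and (317,121). The face holes and opening are clear.

Run:
```python
from h import *
D=np.load("case.npy",allow_pickle=True).item();f,s=D["f"],D["s"]
px=lambda c:((np.array(c)+.5)/3-.5)+[178,0]
H=np.array([pix2w(f,px(c),.056,s)[:2] for c in [(307,140),(441,114),(481,354),(356,377)]])
O=np.array([pix2w(f,px(c),.056,s)[:2] for c in [(311,180),(455,153),(481,319),(343,343)]])
for A in(H,O):
    v=A[0]+A[1]-A[2]-A[3];print(A.mean(0),np.arctan2(v[1],v[0]),np.linalg.norm(v)/2)
P=np.array([pix2w(f,px(c),.070,s)[:2] for c in [(375,128),(417,362)]]);v=P[0]-P[1];print(P.mean(0),np.arctan2(v[1],v[0]),np.linalg.norm(v))
print(R.from_rotvec(s["tcp_rot"]).as_matrix()[:,0])
plan([.42,.125,.27],.36)
```

```text
[ 0.54929147 -0.11081082] 0.4870264531615276 0.09029402708121928
[ 0.54927969 -0.11113453] 0.47675104977077465 0.06219833126774974
[ 0.5494291  -0.11125631] 0.4796682219406482 0.08522493652032523
[0.9545105  0.29812313 0.005683  ]
t 2.5667 pos [ 0.4557 -0.1575  0.3202] q6 0.85 rows 8 per row [ 0.0406 -0.2338  0.0416] [ 0.0001  0.0001 -0.0156] total [ 0.3249 -1.8706  0.3331] [ 0.0012  0.0011 -0.1247]
```

Run:
```python
from h import *
plan([.496,-.139,.30],.48)
```

```text
t 2.5667 pos [ 0.4557 -0.1575  0.3202] q6 0.85 rows 2 per row [ 0.1465 -0.0196  0.0671] [ 0.0006  0.0006 -0.1823] total [ 0.293  -0.0393  0.1343] [ 0.0011  0.0012 -0.3647]
```

Call:
move_arm(
  series=[
    {"translation": [0.146,-0.02,0.067],"twist": [0,0,-0.182],"grip": 1},
    {"translation": [0.146,-0.02,0.067],"twist": [0,0,-0.182],"grip": 1},
    {"translation": [0,0,0],"twist": [0,0,0],"grip": 1},
    {"translation": [0,0,0],"twist": [0,0,0],"grip": 1},
    {"translation": [0,0,0],"twist": [0,0,0],"grip": 1},
  ],
)

```text
time_s: 2.98
ee_pos: [0.494, -0.1388, 0.2998]
tcp_rot: [-3.053, -0.739, 0.002]
wrist_force: [-0.0, -0.3, 0.2]
width: 0.0855
grip_force: 0.0
```

Run:
```python
from h import *
s=env.observe();f=env.grab_frame("wrist");np.save("case.npy",dict(f=f,s=s),allow_pickle=True)
print(s["ee_pos"],s["qvel"].round(3))
u=w2pix(f,[.549,-.111,.056],s);print(u)
x,y=[int(v) for v in u];y0=max(y-75,0);print(x-100,y0);crop(f,(x-100,y0,x+100,y0+150),4,"case2.png")
plan([.42,.135,.244],.36)
```

```text
[ 0.49397597 -0.13881432  0.29976743] [ 0.    -0.015 -0.001  0.004 -0.002 -0.002]
[321.01480853 114.41992174]
221 39
t 3.0333 pos [ 0.4941 -0.1388  0.3001] q6 0.74 rows 8 per row [ 0.0495 -0.2311  0.0467] [0.     0.0002 0.0288] total [ 0.3957 -1.8491  0.3739] [0.0003 0.0016 0.2301]
```

View pics/case2.png

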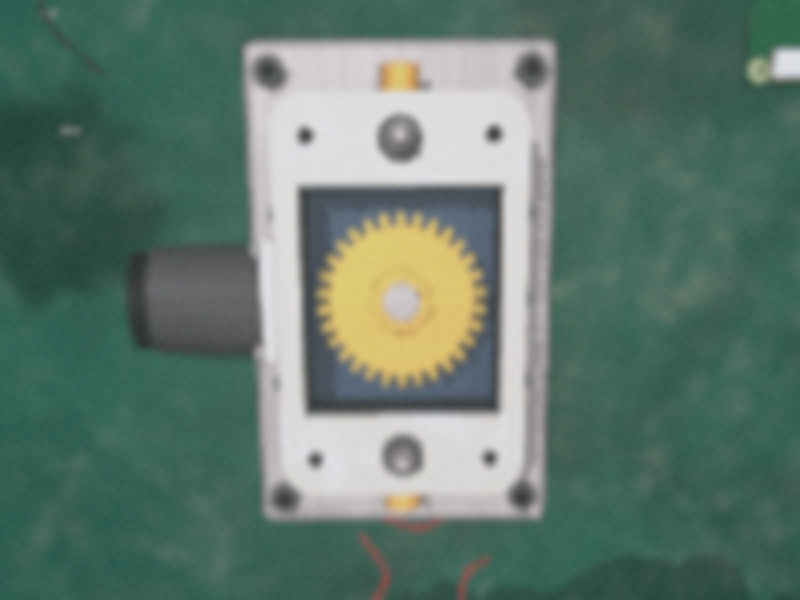

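Aligned: face holes at (305,135),(494,134),(489,457),(316,459) in the crop, pins at (400,133) and (403,453). On to the cover.

Call:
move_arm(
  series=[
    {"translation": [0.05,-0.231,0.047],"twist": [0,0,0.029],"grip": 1},
    {"translation": [0.05,-0.231,0.047],"twist": [0,0,0.029],"grip": 1},
    {"translation": [0.05,-0.231,0.047],"twist": [0,0,0.029],"grip": 1},
    {"translation": [0.05,-0.231,0.047],"twist": [0,0,0.029],"grip": 1},
    {"translation": [0.05,-0.231,0.047],"twist": [0,0,0.029],"grip": 1},
  ],
)

```text
time_s: 3.45
ee_pos: [0.4528, 0.035, 0.2653]
tcp_rot: [3.078, 0.626, 0.002]
wrist_force: [0.5, 0.3, 0.5]
width: 0.0854
grip_force: 0.0
```

Call:
move_arm(
  series=[
    {"translation": [0.05,-0.231,0.047],"twist": [0,0,0.029],"grip": 1},
    {"translation": [0.05,-0.231,0.047],"twist": [0,0,0.029],"grip": 1},
    {"translation": [0.05,-0.231,0.047],"twist": [0,0,0.029],"grip": 1},
    {"translation": [0,0,0],"twist": [0,0,0],"grip": 1},
    {"translation": [0,0,0],"twist": [0,0,0],"grip": 1},
  ],
)

```text
time_s: 3.87
ee_pos: [0.4341, 0.14, 0.2438]
tcp_rot: [3.089, 0.569, -0.0]
wrist_force: [0.6, -0.5, 0.4]
width: 0.0855
grip_force: 0.0
```

Call:
move_arm(
  series=[
    {"translation": [0,0,0],"twist": [0,0,0],"grip": 1},
    {"translation": [0,0,0],"twist": [0,0,0],"grip": 1},
  ],
)

```text
time_s: 4.03
ee_pos: [0.4354, 0.1382, 0.2443]
tcp_rot: [3.09, 0.562, 0.002]
wrist_force: [-0.1, -0.7, 0.0]
width: 0.0854
grip_force: 0.0
```

Run:
```python
from h import *
D=np.load("case.npy",allow_pickle=True).item();f,s=D["f"],D["s"]
px=lambda c:((np.array(c)+.5)/4-.5)+[221,39]
def rel(f,s,p,z):  # in tool frame at pose
    return pix2w(f,p,z,s)[:2]
for C in ([(305,135),(494,134),(489,457),(316,459)],[(299,187),(502,186),(499,411),(307,411)]):
    A=np.array([rel(f,s,px(c),.056) for c in C]);v=A[0]+A[1]-A[2]-A[3];print(A.mean(0),np.arctan2(v[1],v[0]),np.linalg.norm(v)/2)
for z in(.070,.072):
    A=np.array([rel(f,s,px(c),z) for c in [(400,133),(402.5,453)]]);v=A[0]-A[1];print(z,A.mean(0),np.arctan2(v[1],v[0]),np.linalg.norm(v))
s=env.observe();f=env.grab_frame("wrist");np.save("cover.npy",dict(f=f,s=s),allow_pickle=True)
print(s["ee_pos"],s["qvel"].round(3))
u=w2pix(f,[.478,.157,.01],s);print(u)
x,y=[int(v) for v in u];y0=max(y-75,0);print(x-100,y0);crop(f,(x-100,y0,x+100,y0+150),4,"cover.png")
```

```text
[ 0.54909782 -0.11078414] 0.4833283026833016 0.09009282417583653
[ 0.54938772 -0.11087419] 0.4855351598259034 0.0625366982601061
0.07 [ 0.55071372 -0.11004985] 0.48192737376614664 0.08558094179352661
0.072 [ 0.55082131 -0.10999655] 0.48192737376614664 0.08509803366656743
[0.4354257  0.13816438 0.24432069] [-0.012  0.002 -0.002  0.005 -0.001  0.002]
[318.05172761 129.37409594]
218 54
```

View pics/cover.png

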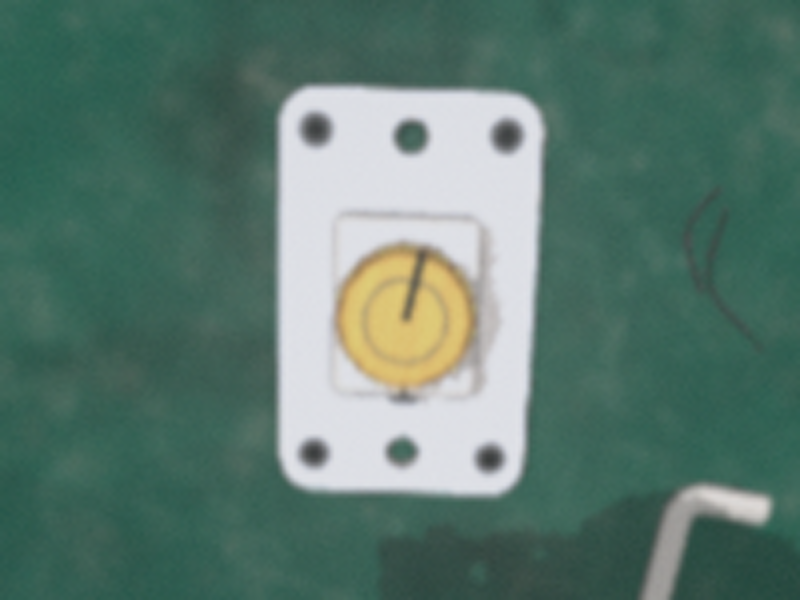

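The cover crop shows holes at (411,136) and (402,452). The lock screw is at the bottom (403,396), so cover +x points up like the case's. The black line puts the cap at about 2.9 rad.

Run:
```python
from h import *
D=np.load("cover.npy",allow_pickle=True).item();f,s=D["f"],D["s"]
px=lambda c:((np.array(c)+.5)/4-.5)+[218,54]
for C,z in (([(316,129),(507,134),(490,458),(314,453)],.01),([(411,136),(411,136),(402,452),(402,452)],.01),([(338,213),(481,217),(478,396),(333,394)],.032)):
    A=np.array([pix2w(f,px(c),z,s)[:2] for c in C]);v=A[0]+A[1]-A[2]-A[3];print(A.mean(0),np.arctan2(v[1],v[0]),np.linalg.norm(v)/2)
# outline
m=(f["img"].min(2)>150).astype(np.uint8)[50:190,270:370]
c=max(cv2.findContours(m,0,1)[0],key=cv2.contourArea)[:,0]+[270,50]
W=np.array([pix2w(f,p,.01,s)[:2] for p in c]);r=cv2.minAreaRect((W*1000).astype(np.float32));print(r)
print(w2pix(f,[.478,.157,.01],s))
c2=pix2w(f,px((406,315)),.0625,s);print("cap",c2)
```

```text
[0.47930304 0.15599152] 0.3271238399946129 0.09046196325516186
[0.47921348 0.15605081] 0.32790495360213395 0.08822684332077257
[0.47981884 0.15583014] 0.33451697197479763 0.04736698910483204
((479.22216796875, 155.64370727539062), (112.36239624023438, 71.8241958618164), 18.626480102539062)
[318.05172761 129.37409594]
cap [0.4810543  0.15655218 0.0625    ]
```

Run:
```python
from h import *
plan([.4793,.156,.12],.328)
```

```text
t 4.0833 pos [0.4355 0.1381 0.2443] q6 1.42 rows 4 per row [ 0.0786 -0.0024  0.2072] [ 0.0003 -0.0005  0.0156] total [ 0.3145 -0.0095  0.8289] [ 0.0012 -0.0021  0.0626]
```

Call:
move_arm(
  series=[
    {"translation": [0.079,-0.002,0.207],"twist": [0,0,0.016],"grip": 1},
    {"translation": [0.079,-0.002,0.207],"twist": [0,0,0.016],"grip": 1},
    {"translation": [0.079,-0.002,0.207],"twist": [0,0,0.016],"grip": 1},
    {"translation": [0.079,-0.002,0.207],"twist": [0,0,0.016],"grip": 1},
    {"translation": [0,0,0],"twist": [0,0,0],"grip": 1},
  ],
)

```text
time_s: 4.5
ee_pos: [0.4763, 0.1547, 0.1131]
tcp_rot: [3.099, 0.511, -0.018]
wrist_force: [-0.7, -0.9, 0.2]
width: 0.0851
grip_force: 0.0
```

Call:
move_arm(
  series=[
    {"translation": [0,0,0],"twist": [0,0,0],"grip": 1},
    {"translation": [0,0,0],"twist": [0,0,0],"grip": 1},
  ],
)

```text
time_s: 4.67
ee_pos: [0.4797, 0.1561, 0.1205]
tcp_rot: [3.099, 0.513, 0.001]
wrist_force: [0.5, 0.7, 0.3]
width: 0.0851
grip_force: 0.0
```

Run:
```python
from h import *
plan([.4793,.156,.033],.328,6)
```

```text
t 4.6667 pos [0.4797 0.1561 0.1205] q6 1.47 rows 6 per row [-0.0005 -0.0001  0.0972] [ 0.0001 -0.0003  0.0001] total [-3.000e-03 -4.000e-04  5.833e-01] [ 0.0004 -0.0017  0.0006]
```

Call:
move_arm(
  series=[
    {"translation": [0,0,0.15],"twist": [0,0,0],"grip": 1},
    {"translation": [0,0,0.15],"twist": [0,0,0],"grip": 1},
    {"translation": [0,0,0.12],"twist": [0,0,0],"grip": 1},
    {"translation": [0,0,0.08],"twist": [0,0,0],"grip": 1},
    {"translation": [0,0,0.05],"twist": [0,0,0],"grip": 1},
  ],
)

```text
time_s: 5.08
ee_pos: [0.4797, 0.1568, 0.038]
tcp_rot: [-3.099, -0.515, -0.004]
wrist_force: [0.6, -0.3, 0.2]
width: 0.0856
grip_force: 0.0
```

Call:
move_arm(
  series=[
    {"translation": [0,0,0.03],"twist": [0,0,0],"grip": 1},
    {"translation": [0,0,0],"twist": [0,0,0],"grip": 1},
    {"translation": [0,0,0],"twist": [0,0,0],"grip": 1},
  ],
)

```text
time_s: 5.33
ee_pos: [0.4798, 0.1571, 0.0335]
tcp_rot: [-3.099, -0.516, -0.003]
wrist_force: [-0.1, -0.1, -0.6]
width: 0.0858
grip_force: 0.0
```

Call:
move_arm(
  series=[
    {"translation": [0,0,0],"twist": [0,0,0],"grip": -1},
    {"translation": [0,0,0],"twist": [0,0,0],"grip": -1},
    {"translation": [0,0,0],"twist": [0,0,0],"grip": -1},
    {"translation": [0,0,0],"twist": [0,0,0],"grip": -1},
    {"translation": [0,0,0],"twist": [0,0,0],"grip": -1},
  ],
)

```text
time_s: 5.75
ee_pos: [0.4795, 0.1573, 0.0332]
tcp_rot: [-3.099, -0.515, -0.002]
wrist_force: [-1.7, 0.4, 4.6]
width: 0.0388
grip_force: 64.0
```

Call:
move_arm(
  series=[
    {"translation": [0,0,0],"twist": [0,0,0],"grip": -1},
    {"translation": [0,0,0],"twist": [0,0,0],"grip": -1},
    {"translation": [0,0,0],"twist": [0,0,0],"grip": -1},
    {"translation": [0,0,0],"twist": [0,0,0],"grip": -1},
    {"translation": [0,0,0],"twist": [0,0,0],"grip": -1},
  ],
)

```text
time_s: 6.17
ee_pos: [0.4795, 0.1573, 0.0333]
tcp_rot: [-3.099, -0.515, -0.002]
wrist_force: [-1.0, 0.8, 5.9]
width: 0.0383
grip_force: 64.1
```

Call:
move_arm(
  series=[
    {"translation": [0,0,-0.03],"twist": [0,0,0],"grip": -1},
    {"translation": [0,0,-0.1],"twist": [0,0,0],"grip": -1},
    {"translation": [0,0,-0.2],"twist": [0,0,0],"grip": -1},
    {"translation": [0,0,-0.25],"twist": [0,0,0],"grip": -1},
    {"translation": [0,0,-0.2],"twist": [0,0,0],"grip": -1},
  ],
)

```text
time_s: 6.58
ee_pos: [0.4772, 0.1564, 0.1494]
tcp_rot: [3.098, 0.516, -0.006]
wrist_force: [1.7, 1.0, -4.7]
width: 0.0386
grip_force: 62.9
```

Call:
move_arm(
  series=[
    {"translation": [0,0,-0.1],"twist": [0,0,0],"grip": -1},
    {"translation": [0,0,0],"twist": [0,0,0],"grip": -1},
    {"translation": [0,0,0],"twist": [0,0,0],"grip": -1},
  ],
)

```text
time_s: 6.83
ee_pos: [0.4783, 0.1567, 0.1641]
tcp_rot: [3.099, 0.516, -0.001]
wrist_force: [-0.7, -0.4, -6.6]
width: 0.0383
grip_force: 62.9
```

Run:
```python
from h import *
s=env.observe();f=env.grab_frame("wrist");np.save("held.npy",dict(f=f,s=s),allow_pickle=True)
print(s["ee_pos"],s["wrist_force"],s["moment"],s["width"])
Rt=R.from_rotvec(s["tcp_rot"]).as_matrix()
for x in(.044,-.044): print(w2pix(f,s["ee_pos"]+Rt@[x,0,.022],s))
crop(f,(180,0,460,210),2.8,"held.png")
plan([.5493,-.1108,.15],.484)
```

```text
[0.47833395 0.15667552 0.16405841] [-0.67367487 -0.39422273 -6.60110168] [ 0.03882878  0.00281867 -0.03480572] 0.038254836275781565
[319.90455011 181.27992947]
[320.23910915 326.00955691]
t 6.8833 pos [0.4771 0.1564 0.1626] q6 1.47 rows 7 per row [-0.0173  0.263   0.012 ] [-0.0001  0.0011 -0.044 ] total [-0.1209  1.8412  0.0843] [-0.001   0.0076 -0.3083]
```

View pics/held.png

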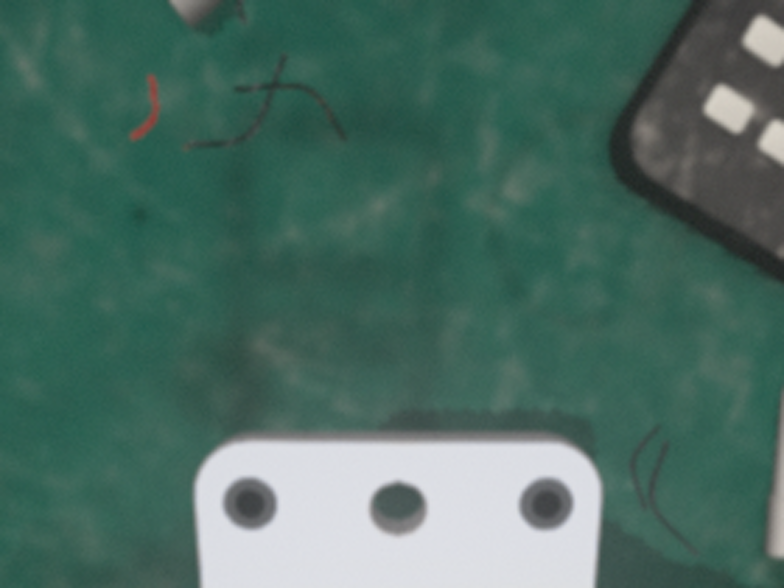

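Call:
move_arm(
  series=[
    {"translation": [-0.01,0.1,0],"twist": [0,0,-0.04],"grip": -1},
    {"translation": [-0.01,0.2,0],"twist": [0,0,-0.04],"grip": -1},
    {"translation": [-0.02,0.25,0],"twist": [0,0,-0.04],"grip": -1},
    {"translation": [-0.02,0.25,0],"twist": [0,0,-0.04],"grip": -1},
    {"translation": [-0.02,0.25,0],"twist": [0,0,-0.04],"grip": -1},
  ],
)

```text
time_s: 7.3
ee_pos: [0.523, 0.005, 0.161]
tcp_rot: [-3.067, -0.673, 0.011]
wrist_force: [0.9, 1.6, -5.5]
width: 0.0389
grip_force: 62.8
```

Call:
move_arm(
  series=[
    {"translation": [-0.01,0.25,0],"twist": [0,0,-0.04],"grip": -1},
    {"translation": [-0.01,0.25,0],"twist": [0,0,-0.04],"grip": -1},
    {"translation": [-0.01,0.2,0],"twist": [0,0,-0.028],"grip": -1},
    {"translation": [-0.01,0.09,0],"twist": [0,0,0],"grip": -1},
    {"translation": [0,0,0],"twist": [0,0,0],"grip": -1},
  ],
)

```text
time_s: 7.72
ee_pos: [0.5714, -0.1062, 0.1614]
tcp_rot: [-3.051, -0.747, 0.006]
wrist_force: [0.2, -0.2, -5.1]
width: 0.0385
grip_force: 62.9
```

Call:
move_arm(
  series=[
    {"translation": [0,0,0],"twist": [0,0,0],"grip": -1},
    {"translation": [0,0,0],"twist": [0,0,0],"grip": -1},
    {"translation": [0,0,0],"twist": [0,0,0],"grip": -1},
  ],
)

```text
time_s: 7.97
ee_pos: [0.5704, -0.1015, 0.1629]
tcp_rot: [-3.048, -0.754, 0.005]
wrist_force: [0.9, -0.3, -5.2]
width: 0.0387
grip_force: 62.9
```

Run:
```python
from h import *
plan([.5488,-.1098,.118],.484)
```

```text
t 7.9667 pos [ 0.5704 -0.1015  0.1629] q6 0.83 rows 2 per row [-0.0763 -0.0088  0.1497] [-0.0029  0.0026  0.001 ] total [-0.1525 -0.0176  0.2994] [-0.0058  0.0051  0.0019]
```

Call:
move_arm(
  series=[
    {"translation": [-0.05,-0.006,0.1],"twist": [-0.003,0.003,0.001],"grip": -1},
    {"translation": [-0.05,-0.006,0.1],"twist": [-0.003,0.003,0.001],"grip": -1},
    {"translation": [-0.05,-0.006,0.1],"twist": [0,0,0],"grip": -1},
    {"translation": [0,0,0],"twist": [0,0,0],"grip": -1},
    {"translation": [0,0,0],"twist": [0,0,0],"grip": -1},
  ],
)

```text
time_s: 8.38
ee_pos: [0.5493, -0.1098, 0.1183]
tcp_rot: [3.05, 0.752, 0.001]
wrist_force: [0.5, 0.4, -5.1]
width: 0.0385
grip_force: 62.8
```

Call:
move_arm(
  series=[
    {"translation": [0,0,0],"twist": [0,0,0],"grip": -1},
    {"translation": [0,0,0],"twist": [0,0,0],"grip": -1},
    {"translation": [0,0,0],"twist": [0,0,0],"grip": -1},
  ],
)

```text
time_s: 8.63
ee_pos: [0.5526, -0.1112, 0.121]
tcp_rot: [3.047, 0.751, 0.01]
wrist_force: [0.7, 0.2, -4.5]
width: 0.0386
grip_force: 62.8
```

Run:
```python
from h import *
s=env.observe();f=env.grab_frame("wrist")
print(s["ee_pos"],s["wrist_force"],s["moment"],s["width"])
crop(f,(250,130,390,235),5.5,"hover.png")
# where a pin tip/ its hole ought to show
Rt=R.from_rotvec(s["tcp_rot"]).as_matrix()
bias=[.00,.0010,0]
for z in(.022,.033): print("hole",w2pix(f,s["ee_pos"]+Rt@(np.array([.044,0,z])+bias),s))
pin=np.array([.5488,-.1098,.072])+.044*np.array([np.cos(.484),np.sin(.484),0])
print("pin",w2pix(f,pin+Rt@bias,s))
plan([.5488,-.1098,.118],.484)
```

```text
[ 0.55258631 -0.11122246  0.12097356] [ 0.67510932  0.17092594 -4.53810622] [0.04033911 0.03879872 0.02613277] 0.03863297645992599
hole [321.90293471 181.03377465]
hole [321.84927311 175.42682064]
pin [316.0660734  173.39087897]
t 8.6833 pos [ 0.5523 -0.1113  0.1207] q6 0.81 rows 1 per row [-0.0163 -0.0196  0.0181] [ 0.0096 -0.01   -0.0015] total [-0.0163 -0.0196  0.0181] [ 0.0096 -0.01   -0.0015]
```

View pics/hover.png

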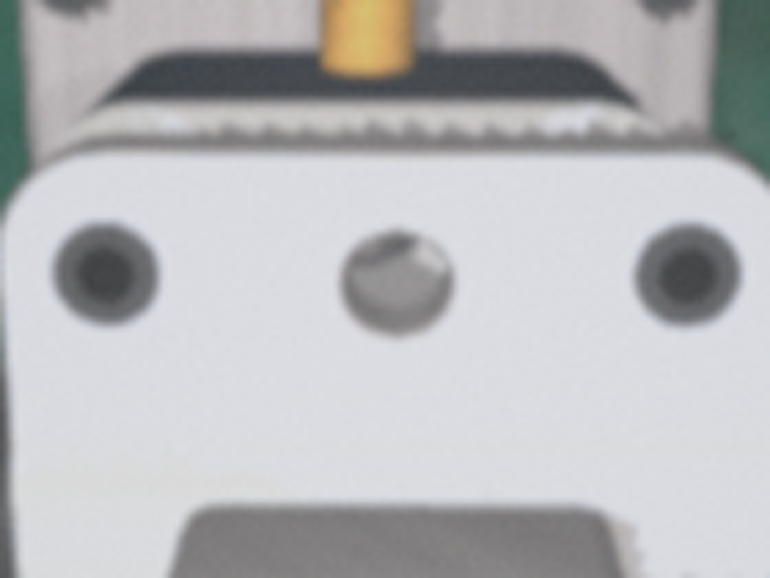

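Call:
move_arm(
  series=[
    {"translation": [0,0,0],"twist": [0,0,0],"grip": -1},
    {"translation": [0,0,0],"twist": [0,0,0],"grip": -1},
    {"translation": [0,0,0],"twist": [0,0,0],"grip": -1},
    {"translation": [0,0,0],"twist": [0,0,0],"grip": -1},
    {"translation": [0,0,0],"twist": [0,0,0],"grip": -1},
  ],
)

```text
time_s: 9.1
ee_pos: [0.5509, -0.1112, 0.1194]
tcp_rot: [3.048, 0.75, 0.006]
wrist_force: [0.2, 0.3, -5.9]
width: 0.0384
grip_force: 62.8
```

Run:
```python
from h import *
s=env.observe();print(s["qvel"].round(4),s["tcp_rot"])
plan([.5488,-.1098,.118],.484)
```

```text
[-0.0019  0.0005  0.0017  0.001  -0.0023 -0.0011] [3.04843521 0.75043501 0.00560723]
t 9.1 pos [ 0.5509 -0.1112  0.1194] q6 0.81 rows 1 per row [-0.0083 -0.0152  0.0094] [ 0.0059 -0.0059 -0.0025] total [-0.0083 -0.0152  0.0094] [ 0.0059 -0.0059 -0.0025]
```

Call:
move_arm(
  series=[
    {"translation": [-0.008,-0.015,0.009],"twist": [0.006,-0.006,-0.002],"grip": -1},
    {"translation": [0,0,0],"twist": [0,0,0],"grip": -1},
    {"translation": [0,0,0],"twist": [0,0,0],"grip": -1},
    {"translation": [0,0,0],"twist": [0,0,0],"grip": -1},
    {"translation": [0,0,0],"twist": [0,0,0],"grip": -1},
  ],
)

```text
time_s: 9.52
ee_pos: [0.5489, -0.1098, 0.1181]
tcp_rot: [3.05, 0.753, 0.0]
wrist_force: [0.2, 0.3, -5.4]
width: 0.0384
grip_force: 62.8
```

Call:
move_arm(
  series=[
    {"translation": [0,0,0],"twist": [0,0,0],"grip": -1},
    {"translation": [0,0,0],"twist": [0,0,0],"grip": -1},
    {"translation": [0,0,0],"twist": [0,0,0],"grip": -1},
    {"translation": [0,0,0],"twist": [0,0,0],"grip": -1},
    {"translation": [0,0,0],"twist": [0,0,0],"grip": -1},
  ],
)

```text
time_s: 9.93
ee_pos: [0.5489, -0.1098, 0.1181]
tcp_rot: [3.05, 0.753, 0.0]
wrist_force: [0.5, 0.3, -5.7]
width: 0.0386
grip_force: 62.8
```

Run:
```python
from h import *
s=env.observe();f=env.grab_frame("wrist")
crop(f,(250,130,390,235),5.5,"hover2.png")
Rt=R.from_rotvec(s["tcp_rot"]).as_matrix()
bias=[.00,.0010,0]
for z in(.022,.033): print("hole",w2pix(f,s["ee_pos"]+Rt@(np.array([.044,0,z])+bias),s))
pin=np.array([.5488,-.1098,.072])+.044*np.array([np.cos(.484),np.sin(.484),0])
print("pin",w2pix(f,pin+Rt@bias,s))
plan([.5488,-.1098,.118],.484)
```

```text
hole [321.91403299 181.02201514]
hole [321.85971972 175.41592297]
pin [321.69457984 169.80777734]
t 9.9833 pos [ 0.5489 -0.1098  0.1181] q6 0.81 rows 1 per row [-0.0005 -0.0003  0.0006] [ 0.     -0.0001 -0.0004] total [-0.0005 -0.0003  0.0006] [ 0.     -0.0001 -0.0004]
```

View pics/hover2.png

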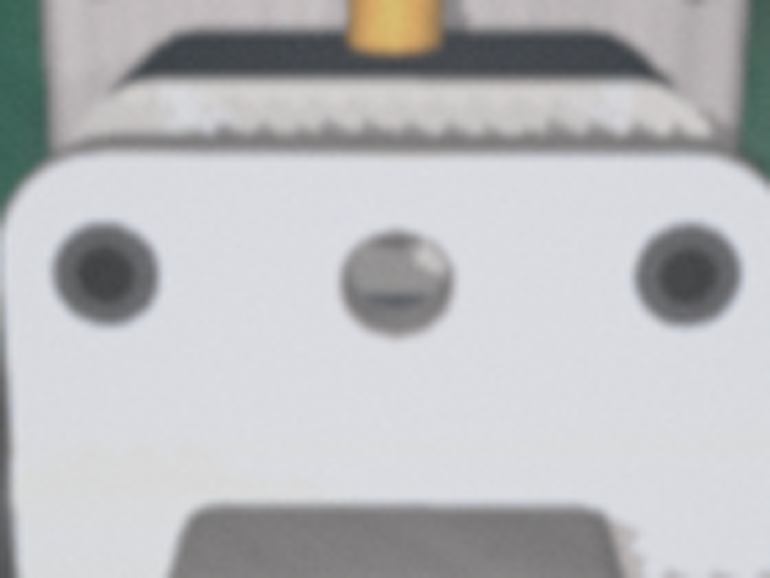

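The pin shows in the hole at (397,283), laterally centred, and the case edges are symmetric about the plate. I'll check the fore/aft offset numerically from the face's front edge (crop row ~78), the plate's front edge (~150) and the opening edge (~295).

Run:
```python
from h import *
s=env.observe();f=env.grab_frame("wrist")
g=cv2.cvtColor(f["img"],cv2.COLOR_RGB2GRAY).astype(float)
print("col profiles",g[138:192,300:304].mean(1).round(),g[138:192,338:342].mean(1).round(),g[165:195,319:325].mean(1).round())
r=lambda v:(v+.5)/5.5-.5+130
Rt=R.from_rotvec(s["tcp_rot"]).as_matrix();
def tx(row,zt,col=321): # tool x of image row on plane z tool
    p=pix2w(f,(col,row),s["ee_pos"][2]-zt,s);return (Rt.T@(p-s["ee_pos"]))[0]
print("face front",tx(r(78),.0621)-.056,"plate front top",tx(r(150),.0231)-.056,"opening",tx(r(295),.0621)-.0312)
```

```text
col profiles [ 71.  72.  74.  72.  76. 106. 153. 190. 206. 206. 203. 200. 198. 197.
 192. 176. 150. 131. 136. 164. 197. 217. 218. 219. 218. 219. 218. 219.
 219. 219. 220. 219. 219. 219. 219. 219. 219. 220. 219. 219. 219. 219.
 220. 219. 220. 219. 219. 219. 220. 220. 219. 220. 219. 220.] [ 72.  73.  72.  74.  76.  98. 141. 182. 202. 207. 205. 202. 198. 195.
 190. 172. 146. 129. 132. 159. 194. 216. 219. 220. 219. 219. 219. 219.
 219. 218. 220. 218. 220. 219. 219. 219. 220. 219. 219. 219. 220. 219.
 219. 219. 219. 219. 219. 220. 220. 219. 220. 219. 219. 220.] [219. 219. 219. 219. 219. 217. 200. 162. 129. 126. 138. 147. 148. 146.
 146. 147. 146. 140. 121. 104. 108. 119. 126. 128. 136. 160. 194. 215.
 219. 219.]
face front 9.810826319742866e-05 plate front top -0.00022816481256317245 opening 0.00025023435519540976
```

Call:
move_arm(
  series=[
    {"translation": [0.002,0,0.02],"twist": [0,0,0],"grip": -1},
    {"translation": [0,0,0.02],"twist": [0,0,0],"grip": -1},
    {"translation": [0,0,0.02],"twist": [0,0,0],"grip": -1},
    {"translation": [0,0,0.02],"twist": [0,0,0],"grip": -1},
    {"translation": [0,0,0.02],"twist": [0,0,0],"grip": -1},
  ],
)

```text
time_s: 10.45
ee_pos: [0.549, -0.1096, 0.1025]
tcp_rot: [-3.05, -0.752, 0.001]
wrist_force: [0.7, -0.3, -4.2]
width: 0.0385
grip_force: 62.9
```

Call:
move_arm(
  series=[
    {"translation": [0,0,0.02],"twist": [0,0,0],"grip": -1},
    {"translation": [0,0,0.02],"twist": [0,0,0],"grip": -1},
    {"translation": [0,0,0.02],"twist": [0,0,0],"grip": -1},
    {"translation": [0,0,0],"twist": [0,0,0],"grip": -1},
    {"translation": [0,0,0],"twist": [0,0,0],"grip": -1},
  ],
)

```text
time_s: 10.87
ee_pos: [0.5489, -0.1096, 0.0937]
tcp_rot: [-3.05, -0.752, 0.001]
wrist_force: [-0.5, -0.6, -6.3]
width: 0.0387
grip_force: 62.9
```

Over both pins with no contact force. Down the rest.

Call:
move_arm(
  series=[
    {"translation": [0,0,0.01],"twist": [0,0,0],"grip": -1},
    {"translation": [0,0,0.01],"twist": [0,0,0],"grip": -1},
    {"translation": [0,0,0.008],"twist": [0,0,0],"grip": -1},
    {"translation": [0,0,0],"twist": [0,0,0],"grip": -1},
    {"translation": [0,0,0],"twist": [0,0,0],"grip": -1},
  ],
)

```text
time_s: 11.28
ee_pos: [0.549, -0.1096, 0.0898]
tcp_rot: [-3.05, -0.752, 0.0]
wrist_force: [-0.2, 0.1, -4.9]
width: 0.0388
grip_force: 62.9
```

Call:
move_arm(
  series=[
    {"translation": [0,0,0.006],"twist": [0,0,0],"grip": -1},
    {"translation": [0,0,0],"twist": [0,0,0],"grip": -1},
    {"translation": [0,0,0],"twist": [0,0,0],"grip": -1},
  ],
)

```text
time_s: 11.53
ee_pos: [0.5494, -0.1097, 0.0893]
tcp_rot: [3.05, 0.752, 0.001]
wrist_force: [0.0, -0.2, -4.2]
width: 0.0385
grip_force: 62.9
```

Call:
move_arm(
  series=[
    {"translation": [0,0,0.005],"twist": [0,0,0],"grip": -1},
    {"translation": [0,0,0.003],"twist": [0,0,0],"grip": -1},
    {"translation": [0,0,0],"twist": [0,0,0],"grip": -1},
    {"translation": [0,0,0],"twist": [0,0,0],"grip": -1},
  ],
)

```text
time_s: 11.87
ee_pos: [0.5494, -0.1097, 0.0892]
tcp_rot: [3.05, 0.753, 0.0]
wrist_force: [-3.6, 0.9, 5.3]
width: 0.0386
grip_force: 64.2
```

Contact at 0.0892, so it's seated. Releasing, rising to cap height and pre-rotating to leave range for the cap turn.

Call:
move_arm(
  series=[
    {"translation": [0,0,0],"twist": [0,0,0],"grip": 0.2},
    {"translation": [0,0,0],"twist": [0,0,0],"grip": 1},
    {"translation": [0,0,0],"twist": [0,0,0],"grip": 1},
    {"translation": [0,0,0],"twist": [0,0,0],"grip": 1},
    {"translation": [0,0,0],"twist": [0,0,0],"grip": 1},
  ],
)

```text
time_s: 12.28
ee_pos: [0.5495, -0.1098, 0.0879]
tcp_rot: [3.05, 0.752, 0.001]
wrist_force: [0.8, -0.2, 0.1]
width: 0.0854
grip_force: 0.0
```

Call:
move_arm(
  series=[
    {"translation": [0,0,-0.05],"twist": [0,0,0],"grip": 1},
    {"translation": [0,0,-0.06],"twist": [0,0,0],"grip": 1},
    {"translation": [0,0,-0.05],"twist": [0,0,0],"grip": 1},
    {"translation": [0,0,0],"twist": [0,0,0],"grip": 1},
    {"translation": [0,0,0],"twist": [0,0,0],"grip": 1},
  ],
)

```text
time_s: 12.7
ee_pos: [0.5501, -0.1099, 0.1131]
tcp_rot: [3.049, 0.752, 0.004]
wrist_force: [0.1, -0.6, -0.4]
width: 0.0855
grip_force: 0.0
```

Run:
```python
from h import *
s=env.observe();f=env.grab_frame("wrist");g=env.grab_frame("scene")
a=f["img"][100:330,200:440];b=cv2.resize(g["img"][230:350,290:410],(360,360),interpolation=2)
a=cv2.resize(a,(376,360),interpolation=2)
cv2.imwrite("pics/seat.png",np.hstack([a,b])[:,:,::-1])
plan([.549,-.1097,.1110],.484)
```

```text
t 12.8 pos [ 0.5492 -0.1097  0.112 ] q6 0.81 rows 1 per row [-0.0011 -0.0003  0.0067] [ 0.0006 -0.0005 -0.0003] total [-0.0011 -0.0003  0.0067] [ 0.0006 -0.0005 -0.0003]
```

View pics/seat.png

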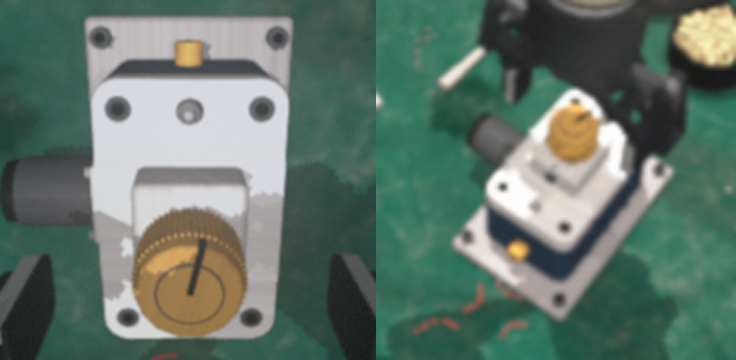

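Seated: the pin fills the hole in the wrist view and the scene view shows no gap. The line matches about 2.9 rad. Rotating now.

Call:
move_arm(
  series=[
    {"translation": [0,0,0.005],"twist": [0,0,-0.12],"grip": 1},
    {"translation": [0,0,0],"twist": [0,0,-0.24],"grip": 1},
    {"translation": [0,0,0],"twist": [0,0,-0.24],"grip": 1},
    {"translation": [0,0,0],"twist": [0,0,-0.24],"grip": 1},
    {"translation": [0,0,0],"twist": [0,0,-0.24],"grip": 1},
  ],
)

```text
time_s: 13.22
ee_pos: [0.5486, -0.1095, 0.1105]
tcp_rot: [-2.734, -1.547, 0.001]
wrist_force: [-0.2, -0.3, 0.7]
width: 0.0853
grip_force: 0.0
```

Call:
move_arm(
  series=[
    {"translation": [0,0,0],"twist": [0,0,-0.24],"grip": 1},
    {"translation": [0,0,0],"twist": [0,0,-0.24],"grip": 1},
    {"translation": [0,0,0],"twist": [0,0,-0.24],"grip": 1},
    {"translation": [0,0,0],"twist": [0,0,-0.24],"grip": 1},
    {"translation": [0,0,0],"twist": [0,0,-0.24],"grip": 1},
  ],
)

```text
time_s: 13.63
ee_pos: [0.5486, -0.1095, 0.1104]
tcp_rot: [-2.154, -2.285, 0.001]
wrist_force: [-0.3, -0.3, -0.6]
width: 0.0853
grip_force: 0.0
```

Call:
move_arm(
  series=[
    {"translation": [0,0,0],"twist": [0,0,-0.24],"grip": 1},
    {"translation": [0,0,0],"twist": [0,0,-0.24],"grip": 1},
    {"translation": [0,0,0],"twist": [0,0,-0.24],"grip": 1},
    {"translation": [0,0,0],"twist": [0,0,-0.24],"grip": 1},
    {"translation": [0,0,0],"twist": [0,0,-0.24],"grip": 1},
  ],
)

```text
time_s: 14.05
ee_pos: [0.5486, -0.1095, 0.1105]
tcp_rot: [-1.383, -2.82, 0.0]
wrist_force: [0.7, -0.2, -0.9]
width: 0.0852
grip_force: 0.0
```

Call:
move_arm(
  series=[
    {"translation": [0,0,0],"twist": [0,0,-0.24],"grip": 1},
    {"translation": [0,0,0],"twist": [0,0,-0.24],"grip": 1},
    {"translation": [0,0,0],"twist": [0,0,-0.24],"grip": 1},
    {"translation": [0,0,0],"twist": [0,0,-0.24],"grip": 1},
    {"translation": [0,0,0],"twist": [0,0,-0.12],"grip": 1},
  ],
)

```text
time_s: 14.47
ee_pos: [0.5487, -0.1095, 0.1105]
tcp_rot: [-0.582, -3.086, -0.0]
wrist_force: [0.3, -0.1, -0.6]
width: 0.0855
grip_force: 0.0
```

Call:
move_arm(
  series=[
    {"translation": [0,0,0],"twist": [0,0,0],"grip": 1},
    {"translation": [0,0,0],"twist": [0,0,0],"grip": 1},
    {"translation": [0,0,0],"twist": [0,0,0],"grip": 1},
    {"translation": [0,0,0],"twist": [0,0,0],"grip": 1},
    {"translation": [0,0,0],"twist": [0,0,0],"grip": 1},
  ],
)

```text
time_s: 14.88
ee_pos: [0.5491, -0.1097, 0.111]
tcp_rot: [-0.591, -3.085, -0.0]
wrist_force: [0.2, 0.5, -0.2]
width: 0.0857
grip_force: 0.0
```

Run:
```python
from h import *
s=env.observe();x=R.from_rotvec(s["tcp_rot"]).as_matrix()[:,0];yaw=np.arctan2(x[1],x[0]);print(yaw)
plan([.549,-.1097,.1108],yaw)
```

```text
2.763156428005975
t 14.8833 pos [ 0.5491 -0.1097  0.111 ] q6 -1.47 rows 1 per row [ 0.0006 -0.0005  0.0012] [-0.     -0.0002  0.    ] total [ 0.0006 -0.0005  0.0012] [-0.     -0.0002  0.    ]
```

Close on the cap.

Call:
move_arm(
  series=[
    {"translation": [0,0,0],"twist": [0,0,0],"grip": -1},
    {"translation": [0,0,0],"twist": [0,0,0],"grip": -1},
    {"translation": [0,0,0],"twist": [0,0,0],"grip": -1},
    {"translation": [0,0,0],"twist": [0,0,0],"grip": -1},
    {"translation": [0,0,0],"twist": [0,0,0],"grip": -1},
  ],
)

```text
time_s: 15.3
ee_pos: [0.5491, -0.1098, 0.1114]
tcp_rot: [-0.59, -3.086, 0.001]
wrist_force: [-0.8, -0.4, 2.1]
width: 0.0343
grip_force: 59.5
```

Call:
move_arm(
  series=[
    {"translation": [0,0,0],"twist": [0,0,0],"grip": -1},
    {"translation": [0,0,0],"twist": [0,0,0],"grip": -1},
    {"translation": [0,0,0],"twist": [0,0,0],"grip": -1},
  ],
)

```text
time_s: 15.55
ee_pos: [0.5492, -0.1098, 0.1114]
tcp_rot: [-0.59, -3.086, 0.0]
wrist_force: [-2.3, -0.1, 3.8]
width: 0.0343
grip_force: 59.6
```

Run:
```python
from h import *
s=env.observe();print({k:np.round(v,3) for k,v in s.items()})
```

```text
{'time_s': np.float64(15.55), 'joints': array([-0.275,  0.357,  1.884, -0.   ,  0.9  , -1.468]), 'qvel': array([ 0.   , -0.001,  0.   ,  0.   , -0.001,  0.002]), 'joint_efforts': array([ 4.6800e-01, -3.6665e+01, -2.2137e+01,  2.3500e-01, -5.0300e-01,
       -3.0000e-03]), 'ee_pos': array([ 0.549, -0.11 ,  0.111]), 'tcp_rot': array([-0.59 , -3.086,  0.   ]), 'wrist_force': array([-2.324, -0.118,  3.797]), 'moment': array([-0.096,  0.296, -0.014]), 'grip_force': np.float64(59.566), 'width': np.float64(0.034)}
```

Call:
move_arm(
  series=[
    {"translation": [0,0,0.0002],"twist": [0,0,0.2],"grip": -1},
    {"translation": [0,0,0.0002],"twist": [0,0,0.2],"grip": -1},
    {"translation": [0,0,0.0002],"twist": [0,0,0.2],"grip": -1},
    {"translation": [0,0,0.0002],"twist": [0,0,0.2],"grip": -1},
    {"translation": [0,0,0.0002],"twist": [0,0,0.2],"grip": -1},
  ],
)

```text
time_s: 15.97
ee_pos: [0.5492, -0.1097, 0.1112]
tcp_rot: [1.342, 2.841, -0.0]
wrist_force: [-2.0, 0.6, 3.8]
width: 0.0343
grip_force: 59.5
```

```bash
cat > m.py <<'E'
from h import *
s=env.observe();print("t",s["time_s"],"q6",s["joints"][5].round(3),"F",s["wrist_force"].round(1),"M",s["moment"].round(3),"tau6",s["joint_efforts"][5].round(3),"z",s["ee_pos"].round(4),"w",s["width"].round(4),"g",s["grip_force"].round(1))
E
python3 m.py
```

```text
Traceback (most recent call last):
  File "m.py", line 2, in <module>
    s=env.observe();print("t",s["time_s"],"q6",s["joints"][5].round(3),"F",s["wrist_force"].round(1),"M",s["moment"].round(3),"tau6",s["joint_efforts"][5].round(3),"z",s["ee_pos"].round(4),"w",s["width"].round(4),"g",s["grip_force"].round(1))
                                                                                                                                                                                                 ^^^^^^^^^^^^^^^^
AttributeError: 'float' object has no attribute 'round'
```

```bash
sed -i 's/s\["width"\].round(4)/s["width"]/;s/s\["grip_force"\].round(1)/s["grip_force"]/' m.py; python3 m.py
```

```text
t 15.9667 q6 -0.963 F [-2.   0.6  3.8] M [-0.11   0.305  0.009] tau6 -0.73 z [ 0.5492 -0.1097  0.1112] w 0.034260325318832344 g 59.50154006481171
```

Call:
move_arm(
  series=[
    {"translation": [0,0,0.0002],"twist": [0,0,0.2],"grip": -1},
    {"translation": [0,0,0.0002],"twist": [0,0,0.2],"grip": -1},
    {"translation": [0,0,0.0002],"twist": [0,0,0.2],"grip": -1},
    {"translation": [0,0,0.0002],"twist": [0,0,0.2],"grip": -1},
    {"translation": [0,0,0.0002],"twist": [0,0,0.2],"grip": -1},
  ],
)

```text
time_s: 16.38
ee_pos: [0.5493, -0.1097, 0.111]
tcp_rot: [2.003, 2.42, 0.0]
wrist_force: [-1.3, 0.6, 3.9]
width: 0.0343
grip_force: 59.5
```

Call:
move_arm(
  series=[
    {"translation": [0,0,0.0002],"twist": [0,0,0.2],"grip": -1},
    {"translation": [0,0,0.0002],"twist": [0,0,0.2],"grip": -1},
    {"translation": [0,0,0.0002],"twist": [0,0,0.2],"grip": -1},
    {"translation": [0,0,0.0002],"twist": [0,0,0.2],"grip": -1},
    {"translation": [0,0,0.0002],"twist": [0,0,0.2],"grip": -1},
  ],
)

```text
time_s: 16.8
ee_pos: [0.5493, -0.1097, 0.1109]
tcp_rot: [2.539, 1.849, 0.0]
wrist_force: [-1.7, -0.9, 3.3]
width: 0.0347
grip_force: 59.4
```

Call:
move_arm(
  series=[
    {"translation": [0,0,0.0002],"twist": [0,0,0.2],"grip": -1},
    {"translation": [0,0,0.0002],"twist": [0,0,0.2],"grip": -1},
    {"translation": [0,0,0.0002],"twist": [0,0,0.2],"grip": -1},
    {"translation": [0,0,0.0002],"twist": [0,0,0.2],"grip": -1},
    {"translation": [0,0,0.0002],"twist": [0,0,0.2],"grip": -1},
  ],
)

```text
time_s: 17.22
ee_pos: [0.5494, -0.1097, 0.1107]
tcp_rot: [2.918, 1.164, 0.001]
wrist_force: [-1.9, 0.1, 2.2]
width: 0.0344
grip_force: 59.4
```

```bash
python3 m.py
```

```text
t 17.2167 q6 0.537 F [-1.9  0.1  2.2] M [-0.025  0.18   0.033] tau6 -0.73 z [ 0.5494 -0.1097  0.1107] w 0.034374997923488367 g 59.41889226436615
```

Call:
move_arm(
  series=[
    {"translation": [0,0,0.0002],"twist": [0,0,0.2],"grip": -1},
    {"translation": [0,0,0.0002],"twist": [0,0,0.2],"grip": -1},
    {"translation": [0,0,0.0002],"twist": [0,0,0.2],"grip": -1},
    {"translation": [0,0,0.0002],"twist": [0,0,0.2],"grip": -1},
    {"translation": [0,0,0.0002],"twist": [0,0,0.2],"grip": -1},
  ],
)

```text
time_s: 17.63
ee_pos: [0.5495, -0.1099, 0.1106]
tcp_rot: [3.115, 0.406, 0.001]
wrist_force: [-1.4, -0.4, 3.6]
width: 0.0341
grip_force: 59.4
```

```bash
python3 m.py
```

```text
t 17.6333 q6 1.037 F [-1.4 -0.4  3.6] M [-0.109  0.172  0.046] tau6 -0.73 z [ 0.5495 -0.1099  0.1106] w 0.03408997249634631 g 59.40365195274353
```

Call:
move_arm(
  series=[
    {"translation": [0,0,0.0001],"twist": [0,0,0.1],"grip": -1},
    {"translation": [0,0,0.0001],"twist": [0,0,0.1],"grip": -1},
    {"translation": [0,0,0.0001],"twist": [0,0,0.1],"grip": -1},
    {"translation": [0,0,0.0001],"twist": [0,0,0.1],"grip": -1},
    {"translation": [0,0,0],"twist": [0,0,0],"grip": -1},
  ],
)

```text
time_s: 18.05
ee_pos: [0.5495, -0.1099, 0.1105]
tcp_rot: [3.14, 0.099, 0.001]
wrist_force: [-0.9, -0.9, 3.7]
width: 0.0341
grip_force: 59.4
```

```bash
python3 m.py
```

```text
t 18.05 q6 1.233 F [-0.9 -0.9  3.7] M [-0.077  0.129 -0.052] tau6 0.218 z [ 0.5495 -0.1099  0.1105] w 0.03412897555427874 g 59.40920412540436
```

Call:
move_arm(
  series=[
    {"translation": [0,0,0.0001],"twist": [0,0,0.1],"grip": -1},
    {"translation": [0,0,0.0001],"twist": [0,0,0.1],"grip": -1},
    {"translation": [0,0,0.0001],"twist": [0,0,0.1],"grip": -1},
  ],
)

```text
time_s: 18.3
ee_pos: [0.5495, -0.1099, 0.1105]
tcp_rot: [3.138, -0.137, 0.001]
wrist_force: [-0.4, -0.7, 4.5]
width: 0.0345
grip_force: 59.4
```

```bash
python3 m.py
```

```text
t 18.3 q6 1.383 F [-0.4 -0.7  4.5] M [-0.107  0.215  0.018] tau6 -0.341 z [ 0.5495 -0.1099  0.1105] w 0.03445222535606804 g 59.4135707616806
```

Call:
move_arm(
  series=[
    {"translation": [0,0,0.0001],"twist": [0,0,0.1],"grip": -1},
    {"translation": [0,0,0.0001],"twist": [0,0,0.1],"grip": -1},
  ],
)

```text
time_s: 18.47
ee_pos: [0.5495, -0.1098, 0.1104]
tcp_rot: [3.128, -0.292, 0.001]
wrist_force: [-1.4, -0.6, 3.6]
width: 0.0341
grip_force: 59.4
```

```bash
python3 m.py
```

```text
t 18.4667 q6 1.483 F [-1.4 -0.6  3.6] M [0.138 0.177 0.386] tau6 -0.027 z [ 0.5495 -0.1098  0.1104] w 0.034142409023462154 g 59.44476306438446
```

Call:
move_arm(
  series=[
    {"translation": [0,0,0],"twist": [0,0,0.06],"grip": -1},
    {"translation": [0,0,0],"twist": [0,0,0],"grip": -1},
    {"translation": [0,0,0],"twist": [0,0,0],"grip": -1},
  ],
)

```text
time_s: 18.72
ee_pos: [0.5493, -0.1096, 0.1104]
tcp_rot: [3.123, -0.333, 0.0]
wrist_force: [-0.7, 0.3, 5.4]
width: 0.034
grip_force: 59.5
```

```bash
python3 m.py
python3 - <<'E'
from h import *
f=env.grab_frame("wrist");g=env.grab_frame("scene")
a=cv2.resize(f["img"][100:340,200:440],(400,400),interpolation=2);b=cv2.resize(g["img"][230:350,290:410],(400,400),interpolation=2)
cv2.imwrite("pics/stop.png",np.hstack([a,b])[:,:,::-1])
E
```

```text
t 18.7167 q6 1.509 F [-0.7  0.3  5.4] M [0.138 0.236 0.713] tau6 0.644 z [ 0.5493 -0.1096  0.1104] w 0.034009121877157183 g 59.52345907688141
```

View pics/stop.png

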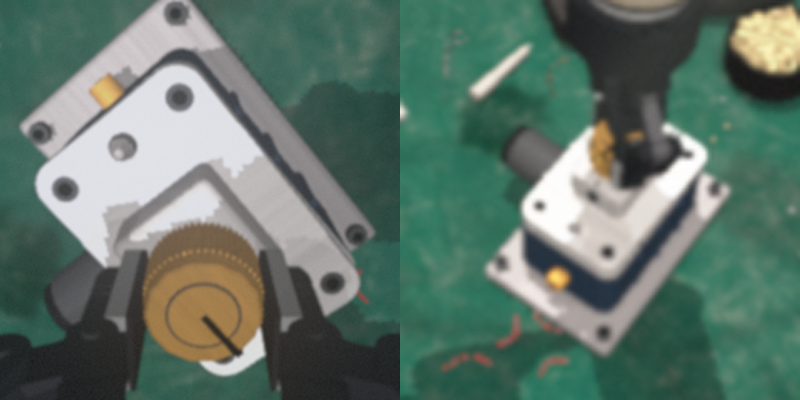

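Bottomed: the line points down-right in the wrist view, at the lock-screw side, and torque rose to 0.7 N m. The cover is still flush. Backing off a quarter turn to q6 ≈ -0.12.

Call:
move_arm(
  series=[
    {"translation": [0,0,-0.0002],"twist": [0,0,-0.2],"grip": -1},
    {"translation": [0,0,-0.0002],"twist": [0,0,-0.2],"grip": -1},
    {"translation": [0,0,-0.0002],"twist": [0,0,-0.2],"grip": -1},
    {"translation": [0,0,-0.0002],"twist": [0,0,-0.2],"grip": -1},
    {"translation": [0,0,-0.0002],"twist": [0,0,-0.2],"grip": -1},
  ],
)

```text
time_s: 19.23
ee_pos: [0.5493, -0.1095, 0.1106]
tcp_rot: [-3.108, -0.449, -0.001]
wrist_force: [-1.8, 0.8, 5.3]
width: 0.0341
grip_force: 59.6
```

Call:
move_arm(
  series=[
    {"translation": [0,0,-0.0002],"twist": [0,0,-0.2],"grip": -1},
    {"translation": [0,0,-0.0002],"twist": [0,0,-0.2],"grip": -1},
    {"translation": [0,0,-0.0002],"twist": [0,0,-0.2],"grip": -1},
    {"translation": [0,0,-0.0002],"twist": [0,0,-0.2],"grip": -1},
    {"translation": [0,0,-0.0002],"twist": [0,0,-0.2],"grip": -1},
  ],
)

```text
time_s: 19.65
ee_pos: [0.5492, -0.1094, 0.1107]
tcp_rot: [-2.901, -1.204, -0.001]
wrist_force: [-2.2, 1.9, 5.2]
width: 0.0341
grip_force: 59.6
```

Call:
move_arm(
  series=[
    {"translation": [0,0,-0.0002],"twist": [0,0,-0.2],"grip": -1},
    {"translation": [0,0,-0.0002],"twist": [0,0,-0.2],"grip": -1},
    {"translation": [0,0,-0.0002],"twist": [0,0,-0.2],"grip": -1},
    {"translation": [0,0,-0.0002],"twist": [0,0,-0.2],"grip": -1},
    {"translation": [0,0,-0.0002],"twist": [0,0,-0.2],"grip": -1},
  ],
)

```text
time_s: 20.07
ee_pos: [0.5492, -0.1094, 0.1109]
tcp_rot: [-2.513, -1.884, -0.001]
wrist_force: [-2.4, 0.7, 5.7]
width: 0.0342
grip_force: 59.6
```

```bash
python3 m.py
```

```text
t 20.0667 q6 0.008 F [-2.4  0.7  5.7] M [ 0.152  0.301 -0.008] tau6 0.726 z [ 0.5492 -0.1094  0.1109] w 0.03416797583715302 g 59.643840193748474
```

Call:
move_arm(
  series=[
    {"translation": [0,0,-0.0002],"twist": [0,0,-0.13],"grip": -1},
    {"translation": [0,0,-0.0002],"twist": [0,0,-0.13],"grip": -1},
    {"translation": [0,0,0],"twist": [0,0,0],"grip": -1},
    {"translation": [0,0,0],"twist": [0,0,0],"grip": -1},
    {"translation": [0,0,0],"twist": [0,0,0],"grip": -1},
  ],
)

```text
time_s: 20.48
ee_pos: [0.5491, -0.1094, 0.1109]
tcp_rot: [-2.39, -2.038, -0.001]
wrist_force: [-0.8, 1.0, 5.7]
width: 0.0343
grip_force: 59.6
```

```bash
python3 m.py
python3 - <<'E'
from h import *
s=env.observe();f=env.grab_frame("wrist");Rt=R.from_rotvec(s["tcp_rot"]).as_matrix()
def line(img):
    m=np.zeros(img.shape[:2],np.uint8);cv2.circle(m,(322,290),30,1,-1)
    d=(m>0)&(img.max(2)<90);n,l,st,c=cv2.connectedComponentsWithStats(d.astype(np.uint8));print([(st[i].tolist(),c[i].round(1).tolist()) for i in range(1,n) if st[i,4]>15])
    return l,st
line(f["img"])
o=cv2.imread("pics/stop.png")[:, :400,::-1];o=cv2.resize(o,(240,240),interpolation=3);O=np.full((400,640,3),255,np.uint8);O[100:340,200:440]=o;line(O)
# cover yaw relative to case: front hole positions
x=Rt[:,0];print("tool yaw",np.arctan2(x[1],x[0]))
E
```

```text
t 20.4833 q6 -0.117 F [-0.8  1.   5.7] M [0.181 0.249 0.03 ] tau6 0.046 z [ 0.5491 -0.1094  0.1109] w 0.03425461087755137 g 59.637004137039185
[([304, 290, 42, 31, 203], [328.3, 308.9])]
[([322, 290, 22, 23, 102], [332.9, 301.9])]
tool yaw 1.4124773638471508
```

Run:
```python
from h import *
s=env.observe();f=env.grab_frame("wrist")
im=f["img"].astype(int)
t=np.arange(320,348)
P=[]
for v in range(288,316):
    r=im[v,318:350].max(1);i=r.argmin();P.append((318+i,v,int(r[i])))
print(P)
Q=[p for p in P if p[2]<75 and 290<=p[1]<=308]
W=np.array([pix2w(f,p[:2],.114,s)[:2] for p in Q]);vx=cv2.fitLine((W*1000).astype(np.float32),2,0,.01,.01).ravel();d=W[-1]-W[0];a=np.arctan2(vx[1],vx[0]);
if vx[:2]@d<0:a+=np.pi
print("line yaw",a,"cap",((a-.484-np.pi)%(2*np.pi)))
# cover pin hole row in world
```

```text
[(np.int64(343), 288, 118), (np.int64(323), 289, 108), (np.int64(323), 290, 78), (np.int64(323), 291, 59), (np.int64(324), 292, 57), (np.int64(325), 293, 55), (np.int64(325), 294, 54), (np.int64(326), 295, 54), (np.int64(327), 296, 52), (np.int64(328), 297, 53), (np.int64(329), 298, 54), (np.int64(330), 299, 51), (np.int64(331), 300, 54), (np.int64(332), 301, 49), (np.int64(332), 302, 51), (np.int64(333), 303, 46), (np.int64(334), 304, 50), (np.int64(335), 305, 50), (np.int64(336), 306, 47), (np.int64(337), 307, 47), (np.int64(338), 308, 47), (np.int64(339), 309, 45), (np.int64(340), 310, 47), (np.int64(340), 311, 48), (np.int64(342), 312, 45), (np.int64(341), 313, 49), (np.int64(341), 314, 55), (np.int64(341), 315, 69)]
line yaw -1.0919851 cap 1.5656075
```

The line measures 1.566 rad, the grip is 60 N, and everything is at rest.

```bash
python3 -c "
from station import env;print(env.close_job())"
```

```text
the job is handed in; nothing more can be done
None
```

The cover lies flush over both pins. The cap was bottomed out and backed off a quarter turn (measured 1.566 rad, target 1.571), and the gripper is holding it there at about 60 N; the job is handed in, but no verdict came back.

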